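Seat the tilting bin's pivot bar in its saddles

ROBOT

A 7-joint arm with a two-finger parallel gripper is mounted at the origin on the work surface. World frame = base frame: x ahead of the robot, y to its left, z up, the work surface at z = 0. Lengths are in m, angles in rad, forces in N, time in s.
With the tool pointing down it reaches from about 0.425 to 0.875 m from the base axis. Payload 4.7 kg.
Tool frame: the origin (TCP) lies at the very end of the fingers, on their centre line; the grasp point (between the pads) lies 19 mm behind it; z points along the fingers, y is the line along which they close (so a half turn about z gives the same grasp; the last joint's range is limited). The gripper opens to 85 mm and grips with 20 to 120 N. Pads are 22 mm wide; open, the fingers measure 114 mm over their backs; the gripper's body (76 mm by 85 mm) begins 54 mm behind the grasp point. The pads swing forward as they close: fully open they stand 13 mm farther back than shut.
Start: joints at [1.232, 0.321, -0.07, 1.45, 0.023, 1.371, -0.057], TCP at [0.225, -0.61, 0.231] pointing down, gripper open.
Joint ranges: [-2.86, 2.86], [-0.3, 2.09], [-1.38, 1.24], [0.06, 2.45], [-1.56, 4.7], [0.09, 2.05], [-2.69, 2.69]. Speed limits (rad/s): [2.57, 2.57, 3.14, 3.14, 3.14, 3.14, 3.14].

INTERFACE

Orientations are given as a unit quaternion [x, y, z, w].
In Python, from workcell import bot gives the robot as it stands. The module is installed in compiled form; this text tells all that it offers.
- The arm moves only by the tool carry_out, never from a script. Its argument "rows" is a list of rows, each a list of 3 entries, a list of its own where there are three numbers: the turn, a rotation vector about the tool's x, y, z each as a share of 180 degrees, from -1 to 1, then the shift along the tool's x, y, z each as a share of 0.1 m, from -1 to 1, then the finger opening in mm, from 0 to 85.4. In form: [[[ax, ay, az], [dx, dy, dz], fingers], ...]. A call has exactly 10 rows; each row is the pose to reach, as a shift and turn from the pose commanded when the call began, along the tool's axes at that moment, turning the shorter way round; what a row does not reach only later rows make up. A row lasts 1/10 s, in which the tool goes at most 50 mm and 8.59 degrees, less where a joint would pass 70% of its speed; a pose out of reach is approached as far as the arm can. A call with a number of a shift or a turn outside -1 to 1 is refused whole. A call with a gripper value outside its range is refused whole. The fingers move at their own pace and stop on an object; "grip_force" is the grip in N (left out, the last holds). Time passes only in rows, so rows that repeat a pose let the fingers close, or fill a call up. It gives the time, the measured TCP pose, the force, the opening and the grip force at its end, in the units of the state.
- bot.observe(): the state, without advancing time (a new reading comes with each control period).
- bot.get_image(name): name is "scene" or "top"; returns a dict with "image" (384x512x3 uint8, red, green, blue), "range_z" (384x512 float32, m along the optical axis (not along the pixel's ray), 0 where there is no reading), "fx", "fy", "cx", "cy" (pixels), "T" (4x4, takes a point from camera to world coordinates). Camera axes: x right, y down, z forward; pixel columns grow to the right and rows downward; lengths in m; the calibration is good to about 2 mm. A picture is of the moment at which its call begins.
- bot.finish_job(): hands the job in; it is judged then, once.
The state is a dict: "clock": time; "joints": joint angles; "qd": joint speeds; "joint_torque": joint torques, N m; "position": TCP position; "eef_rot": TCP orientation; "ft_force": force on the tool from outside, world axes, zero at the start; "moment": the same for the moment, N m; "finger_gap": finger opening in m; "grip_force": force on a finger pad.
Only numpy, scipy, OpenCV 4.12 (cv2) and the standard library are available. Lean on these libraries where they do the work, as an engineer would, in place of code of your own. Each camera call takes 0.05 s, during which the arm holds its last target. There are 200 camera calls.

TASK

The tilting bin's hopper was left with its pivot bar lying on the front shoulders of the stand. Without lifting the bar off the stand, slide it back until it drops into the two notches, then press it down past the spring keepers until both ends rest fully home in the saddles and the bar is level. Bed it with a last firm push down of about 20 N, held for a moment, and never force it with more than 40 N; leave the hopper hanging upright and still, and do not disturb the scrap lying around.

Things in the scene. Friction and masses are not known exactly. Their poses are not given: they have to be found in the camera images.
- stand: Fixed grey steel stand of the tilting bin. Origin: centre of its underside; x from front (robot side) to rear, y left, z up. Base plate 190 x 170 x 8 mm with two upright cheek plates 12 mm thick, centred at y = +-60 mm, from x = -70 to +70 mm. Outside the cheeks (beyond y = +-66 mm) nothing stands above the base plate's bolts; spring barrels stick out 20 mm behind the cheeks.
- shoulder (a point): Point midway between the cheeks at the height of their shoulders: x = -20, y = 0, z = 128 mm in the stand's frame, axes as the stand's. Each cheek top is a level shoulder at height 128 mm from x = -64 to 19 mm, with a stop lip 9 mm high at its front end. At the start the bar lies across both shoulders, its axis at 137 mm, 38 to 60 mm in front of the saddles, up to 0.12 rad askew.
- saddle_left (a point): Where the bar's axis lies on the left cheek when fully home: x = 30, y = 60, z = 110 mm in the stand's frame, axes as the stand's. The notch here is 22 mm wide in x (19 to 41 mm), upright and open at the top, and ends below in a 90 degree V, the saddle, that centres the bar. Behind the notch the cheek rises as a horn 156 mm high, an upright face that stops the bar sliding too far.
- saddle_right (a point): The same point on the right cheek (y = -60 mm), with the same notch, V and horn.
- keeper_left (a joint): Left spring keeper, in metres: 0 sprung out, up to 0.009 pushed rearward into the horn. Its round nose, radius 6 mm, centre at height 122 mm, sticks 8 mm out of the horn into the notch. The hopper's weight does not pass it: the bar perches on it, axis about 131 mm high. About 4 to 9 N more downward push on that end makes it yield; the bar then snaps down onto the rigid saddle.
- keeper_right (a joint): Right spring keeper, the same in the right cheek. The two ends may be pressed home one after the other, each on the bar's free end outside its cheek.
- hopper: Loose grey sheet-steel hopper welded to its bright round pivot bar, together 0.6 to 1 kg. Origin: middle of the bar's axis; x to the rear, y along the bar to the left, z up through the mouth. The bar is 18 mm in diameter, 200 mm long, round-ended and oiled (slippery, friction about 0.25). Centre of mass about 28 mm below the bar: the hopper hangs upright by itself.
- mouth (a point): Centre of the hopper's open mouth, 25 mm above the bar's axis. Open trough 84 mm wide in y with 3 mm walls; mouth 150 mm long in x with 7 mm beads on its front and rear edges; ends slope in to a bottom 80 mm long, 65 mm below the bar's axis. The bar crosses the inside; in front of it a space 78 mm wide and 50 mm long is clear at bar height.
- bar_left (a point): Point on the bar's axis 60 mm left of its middle, the part that rests on the left cheek. Axes as the hopper's. The bar goes on 40 mm beyond this point, so some 34 mm of it stands free outside the cheek.
- bar_right (a point): The same, 60 mm right of the middle. On both sides a collar 28 mm in diameter sits on the bar from 42 to 50 mm off its middle, leaving 4 mm of side play between the cheeks.
- rotor: Cracked black carbon rotor disc lying flat, loose: 160 mm diameter, 10 mm thick, aluminium hub 48 mm in diameter and 18 mm high. Origin: centre of the underside. Leave alone.
- bracket: Bent aluminium bracket, loose: foot 80 x 40 x 5 mm (along x) with a leaning leg about 60 mm high at its +x end. Origin: centre of the foot's underside. Leave alone.
- spacer: Blue anodized spacer tube standing on end, loose: 60 mm outside, 44 mm inside diameter, 45 mm high. Origin: centre of the underside. Leave alone.
- slip_ring: Tarnished copper slip ring lying flat, loose: 80 mm outside, 56 mm inside diameter, 18 mm high. Origin: centre of the underside. Leave alone.
Not all that is in view belongs to the job. What is shaped like the hopper but purple or red is not meant.

How it is judged:
By the outcome, as a careful person would: the job done as asked, in the order asked, and still so for the second after the job is handed in, with the robot touching nothing.
It also fails if it takes over 54 s, if anything falls off the work surface, if the arm or the gripper's body presses on something with over 40 N, if the wrist force passes 120 N, or if a joint passes its speed limit or range.

## Working session

There is one attempt and no reset: what is moved stays moved. The work goes in short steps, Python scripts to look and compute and a tool call to move; the robot and the scene stay as the last step left them, time stands still between calls to the robot, and variables do not carry over. Pictures are saved under pics/ and viewed, at most 10 in all, crops included, and the job is handed in when it is done.

Besides the shell and the picture viewer there is one more tool, called after ">>>" as name([rows], argument=value, ...), one row to a line, values as JSON. carry_out: Moves the arm, as the interface text tells. Its arguments: {"type":"object","properties":{"rows":{"type":"array"},"grip_force":{"type":"number"}},"required":["rows"]}

```bash
mkdir -p pics
cat > h.py <<'E'
import numpy as np, cv2
from workcell import bot
def cap(n):
    d=bot.get_image(n); return d
def pts(d):
    z=d["range_z"]; v,u=np.mgrid[:384,:512]
    P=np.stack([(u-d["cx"])/d["fx"]*z,(v-d["cy"])/d["fy"]*z,z],-1)
    return P@d["T"][:3,:3].T+d["T"][:3,3]
E
python3 - <<'E'
from h import *
a=cap("scene");b=cap("top")
np.savez("c0.npz",a=a["image"],b=b["image"],pa=pts(a),pb=pts(b),za=a["range_z"],zb=b["range_z"])
cv2.imwrite("pics/scene0.png",a["image"][...,::-1]);cv2.imwrite("pics/top0.png",b["image"][...,::-1])
print(a["T"],b["T"],a["fx"],b["fx"]);o=bot.observe();print(o)
E
```

```text
[[-0.13315375  0.62446223 -0.76962133  1.35142293]
 [ 0.99094776  0.07048141 -0.11425805  0.16294916]
 [-0.01710585 -0.77786843 -0.62819432  0.73089112]
 [ 0.          0.          0.          1.        ]] [[-0.01586019 -0.99727705  0.07202038  0.50485749]
 [-0.99985286  0.01534788 -0.00766123  0.06185665]
 [ 0.00653501 -0.07213129 -0.99737374  1.18928707]
 [ 0.          0.          0.          1.        ]] 366.04170130691404 434.04597131467455
{'clock': 0.1, 'joints': array([ 1.23209984,  0.3217563 , -0.0700803 ,  1.45154116,  0.02259497,
        1.37082093, -0.05690064]), 'qd': array([ 0.00023402, -0.00208401,  0.00102483, -0.00339293, -0.00132216,
        0.0005618 ,  0.00016209]), 'joint_torque': array([ 6.20241872e-05, -4.94879293e+01, -3.84015581e-01, -3.15212739e+01,
        1.28091266e-02,  7.38098606e-03, -1.42019840e-05]), 'position': array([ 0.22437713, -0.60952977,  0.23033397]), 'eef_rot': array([ 9.84479850e-01,  1.75495493e-01, -1.96832412e-04, -8.46942070e-04]), 'ft_force': array([0.5545825 , 0.18788053, 0.42266792]), 'moment': array([ 0.00124235, -0.04580345,  0.00402587]), 'grip_force': 0.0, 'finger_gap': 0.08473564417509777}
```

View pics/scene0.png

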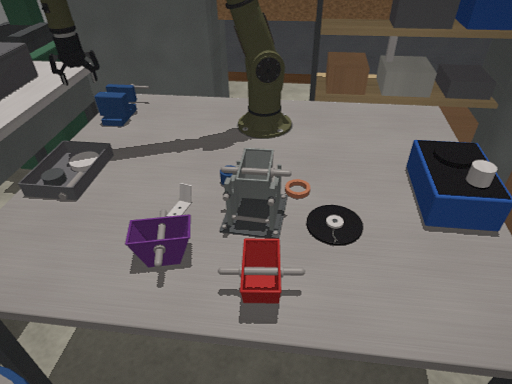

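View pics/top0.png

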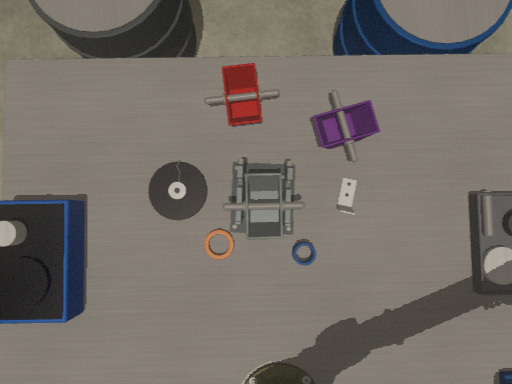

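The stand is mid-table, at about (262,199) in the top view, with its bar across at row 205. The red and purple hoppers are decoys. Next I measure the bar and cheeks.

Run:
```python
from h import *
c=np.load("c0.npz");P=c["pb"];I=c["b"]
cv2.imwrite("pics/crop0.png",cv2.resize(I[145:255,190:330],None,fx=5,fy=5,interpolation=cv2.INTER_CUBIC)[...,::-1])
np.set_printoptions(precision=4,suppress=True,linewidth=180)
reg=np.zeros(I.shape[:2],bool);reg[140:260,200:330]=1
z=P[...,2]
for lo,hi in [(0.004,.014),(.115,.132),(.138,.15),(.150,.160),(.16,.175)]:
    m=reg&(z>lo)&(z<hi); q=P[m]; print(lo,hi,m.sum()); 
    if m.sum()>5: print(q.min(0),q.max(0),np.median(q,0), cv2.minAreaRect((q[:,:2]*1000).astype(np.float32)))
# bar free ends per column
for u in list(range(222,234,2))+list(range(293,305,2)):
    col=[(v,round(float(P[v,u,0]),4),round(float(P[v,u,1]),4),round(float(z[v,u]),4)) for v in range(190,220) if z[v,u]>.12]
    print(u,col)
```

```text
0.004 0.014 1920
[ 0.3809 -0.1502  0.004 ] [0.7098 0.2073 0.014 ] [0.5701 0.0768 0.0077] ((544.8646850585938, 29.759872436523438), (355.2437744140625, 325.03314208984375), 89.13746643066406)
0.115 0.132 620
[ 0.4626 -0.0382  0.115 ] [0.6402 0.1039 0.132 ] [0.5471 0.0316 0.1271] ((549.1756591796875, 35.07019805908203), (138.4558563232422, 175.62896728515625), 86.66604614257812)
0.138 0.15 698
[ 0.456  -0.0612  0.138 ] [0.5999 0.1344 0.1499] [0.5242 0.0353 0.1446] ((530.18359375, 27.81678009033203), (149.50437927246094, 169.19851684570312), 46.085426330566406)
0.15 0.16 253
[ 0.4527 -0.0329  0.1501] [0.6196 0.0968 0.16  ] [0.5935 0.0371 0.1552] ((534.8753051757812, 33.83209991455078), (129.58953857421875, 166.25204467773438), 88.48212432861328)
0.16 0.175 511
[ 0.446  -0.0076  0.1601] [0.6019 0.0966 0.1702] [0.5222 0.035  0.1646] ((524.3670043945312, 43.81878662109375), (155.8785400390625, 103.54194641113281), 0.8391295075416565)
222 []
224 [(204, 0.5295, 0.1317, 0.143), (205, 0.5272, 0.1319, 0.1406), (206, 0.5247, 0.1316, 0.1451), (207, 0.5222, 0.1314, 0.1488), (208, 0.5199, 0.1318, 0
[... 1736 characters left out ...]
.5049, 0.0619, 1.1893), (202, 0.5315, -0.0488, 0.1447), (203, 0.5291, -0.0488, 0.1449), (204, 0.5267, -0.0488, 0.1445), (205, 0.5242, -0.0486, 0.1452), (206, 0.5219, -0.0487, 0.1444), (207, 0.5195, -0.0487, 0.1438), (208, 0.5171, -0.049, 0.1398)]
301 [(202, 0.5315, -0.0541, 0.1403), (203, 0.529, -0.0536, 0.1447), (204, 0.5266, -0.0537, 0.1437), (205, 0.5241, -0.0533, 0.1461), (206, 0.5218, -0.0533, 0.1459), (207, 0.5194, -0.0533, 0.1452), (208, 0.517, -0.0534, 0.1437)]
303 [(202, 0.5313, -0.0585, 0.1446), (203, 0.5288, -0.058, 0.1481), (204, 0.5264, -0.058, 0.1479), (205, 0.5241, -0.0586, 0.1425), (206, 0.5217, -0.0583, 0.1444), (207, 0.5193, -0.0584, 0.1426), (208, 0.5169, -0.0585, 0.1412)]
```

View pics/crop0.png

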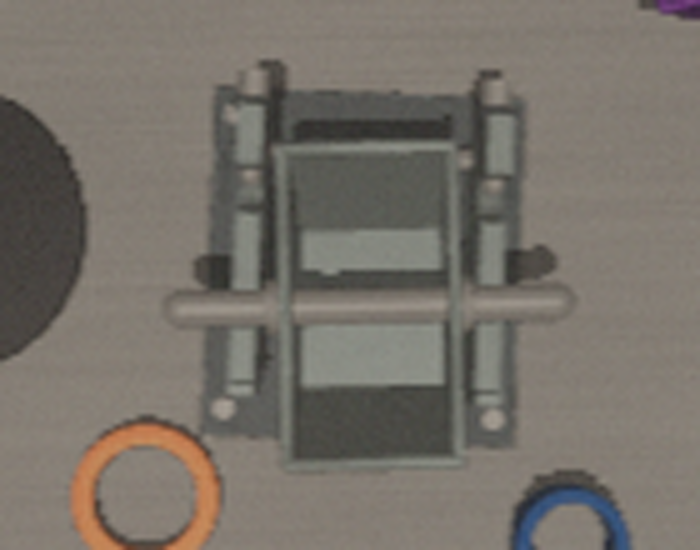

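The crop shows the bar across both shoulders, ends at (170,308) and (573,298). The notches sit at about (248,185) and (492,195), and the horns are behind them. Next I fit the stand frame.

Run:
```python
from h import *
c=np.load("c0.npz");P=c["pb"];z=P[...,2]
v,u=np.mgrid[:384,:512]
H={}
for n,(a,b) in {"L":(232,250),"R":(280,298)}.items():
    m=(u>=a)&(u<=b)&(v>140)&(v<190)&(z>.151)&(z<.16); q=P[m]
    q=q[(q[:,0]>.57)]; r=cv2.minAreaRect((q[:,:2]*1000).astype(np.float32)); print(n,len(q),r, q.min(0),q.max(0),np.median(q,0)); H[n]=q
    # cheek shoulder
    m=(u>=a-4)&(u<=b+4)&(v>180)&(v<235)&(z>.122)&(z<.1315); q=P[m]
    print(' shoulder',len(q),q.min(0),q.max(0)); 
    # per-row centre of y
    for vv in range(150,235,5):
        s=[P[vv,k] for k in range(a-4,b+5) if .12<z[vv,k]<.16]
        if s: s=np.array(s); print('  ',vv,len(s),s.mean(0).round(4))
```

```text
L 64 ((606.1661376953125, 82.29300689697266), (28.859699249267578, 26.54311180114746), 89.08927917480469) [0.59274301 0.06804129 0.15158069] [0.61962628 0.09677299 0.1595343 ] [0.60514383 0.09165429 0.15604617]
 shoulder 153 [0.46309786 0.05860425 0.12311458] [0.58598438 0.10393488 0.13142032]
   160 7 [0.6375 0.0898 0.1269]
   165 8 [0.6248 0.0911 0.1302]
   170 5 [0.6098 0.0917 0.1567]
   175 5 [0.5978 0.0919 0.1568]
   180 12 [0.5875 0.0772 0.1322]
   190 5 [0.5634 0.0932 0.1296]
   195 5 [0.5513 0.0958 0.1271]
   200 5 [0.539  0.0959 0.1296]
   205 24 [0.5264 0.0926 0.1463]
   210 14 [0.5147 0.1038 0.1355]
   215 6 [0.5025 0.0977 0.1262]
   220 5 [0.4904 0.099  0.128 ]
   230 6 [0.4656 0.0665 0.1273]
R 60 ((599.6520385742188, -27.677288055419922), (10.136818885803223, 26.811668395996094), 88.78147888183594) [ 0.5862178  -0.03292979  0.15229322] [ 0.61300011 -0.02242341  0.1595879 ] [ 0.59960126 -0.02765537  0.15659983]
 shoulder 178 [ 0.46459799 -0.03244399  0.12236246] [0.58422977 0.00703946 0.13142817]
   165 6 [ 0.6232 -0.0293  0.1278]
   170 6 [ 0.6084 -0.027   0.1521]
   175 6 [ 0.5963 -0.0267  0.1527]
   180 9 [ 0.5859 -0.0143  0.1348]
   185 1 [ 0.5746 -0.0028  0.1231]
   190 6 [ 0.5617 -0.0256  0.1274]
   195 5 [ 0.5494 -0.0241  0.1279]
   200 7 [ 0.5371 -0.0204  0.132 ]
   205 24 [ 0.5245 -0.0268  0.1472]
   210 7 [ 0.5128 -0.0198  0.1324]
   215 6 [ 0.5007 -0.0196  0.1308]
   220 6 [ 0.4886 -0.0174  0.1296]
   225 7 [ 0.4766 -0.0181  0.135 ]
   230 5 [0.4647 0.0021 0.1291]
```

>>> carry_out([
  [[0,0,0],[0.05,-0.05,0],30],
  [[0,0,0],[0.15,-0.16,0],30],
  [[0,0,0],[0.25,-0.27,0],30],
  [[0,0,0],[0.35,-0.38,0],30],
  [[0,0,0],[0.45,-0.49,0],30],
  [[0,0,0],[0.55,-0.6,0],30],
  [[0,0,0],[0.65,-0.7,0],30],
  [[0,0,0],[0.74,-0.8,0],30],
  [[0,0,0],[0.83,-0.9,0],30],
  [[0,0,0],[0.92,-1.0,0],30],
], grip_force=40)

```text
clock: 1.1
position: [0.2767, -0.4834, 0.2313]
eef_rot: [0.984, 0.175, -0.0, 0.0]
ft_force: [0.5, 0.3, -0.6]
finger_gap: 0.0301
grip_force: 0.0
```

>>> carry_out([
  [[0,0,0],[0.09,-0.1,0],30],
  [[0,0,0],[0.18,-0.2,0],30],
  [[0,0,0],[0.27,-0.3,0],30],
  [[0,0,0],[0.36,-0.4,0],30],
  [[0,0,0],[0.45,-0.5,0],30],
  [[0,0,0],[0.55,-0.6,0],30],
  [[0,0,0],[0.65,-0.7,0],30],
  [[0,0,0],[0.74,-0.8,0],30],
  [[0,0,0],[0.83,-0.9,0],30],
  [[0,0,0],[0.92,-1.0,0],30],
])

```text
clock: 2.1
position: [0.3285, -0.3577, 0.2313]
eef_rot: [0.984, 0.175, -0.0, 0.0]
ft_force: [-0.6, -0.3, 0.2]
finger_gap: 0.0299
grip_force: 0.0
```

>>> carry_out([
  [[0,0,0],[0.09,-0.1,0],30],
  [[0,0,0],[0.18,-0.2,0],30],
  [[0,0,0],[0.27,-0.3,0],30],
  [[0,0,0],[0.36,-0.4,0],30],
  [[0,0,0],[0.45,-0.5,0],30],
  [[0,0,0],[0.55,-0.6,0],30],
  [[0,0,0],[0.65,-0.7,0],30],
  [[0,0,0],[0.74,-0.8,0],30],
  [[0,0,0],[0.83,-0.9,0],30],
  [[0,0,0],[0.92,-1.0,0],30],
])

```text
clock: 3.1
position: [0.3803, -0.2321, 0.2313]
eef_rot: [0.984, 0.175, -0.0, 0.0]
ft_force: [0.8, 0.4, 0.0]
finger_gap: 0.0301
grip_force: 0.0
```

>>> carry_out([
  [[0,0,0.02],[0.09,-0.1,0],30],
  [[0,0,0.04],[0.18,-0.2,0],30],
  [[0,0,0.06],[0.27,-0.3,0],30],
  [[0,0,0.08],[0.36,-0.4,0],30],
  [[0,0,0.1],[0.45,-0.5,0],30],
  [[0,0,0.12],[0.55,-0.6,0],30],
  [[0,0,0.13],[0.65,-0.7,0],30],
  [[0,0,0.13],[0.74,-0.8,0],30],
  [[0,0,0.13],[0.83,-0.9,0],30],
  [[0,0,0.13],[0.92,-1.0,0],30],
])

```text
clock: 4.1
position: [0.432, -0.1064, 0.2313]
eef_rot: [1.0, -0.028, 0.0, 0.0]
ft_force: [-0.1, 0.5, 0.6]
finger_gap: 0.03
grip_force: 0.0
```

>>> carry_out([
  [[0,0,0],[0.05,-0.1,0],30],
  [[0,0,0],[0.1,-0.2,0],30],
  [[0,0,0],[0.15,-0.3,0],30],
  [[0,0,0],[0.2,-0.4,0],30],
  [[0,0,0],[0.25,-0.5,0],30],
  [[0,0,0],[0.3,-0.6,0],30],
  [[0,0,0],[0.35,-0.7,0],30],
  [[0,0,0],[0.4,-0.8,0],30],
  [[0,0,0],[0.46,-0.9,0],30],
  [[0,0,0],[0.52,-1.0,0],30],
])

```text
clock: 5.1
position: [0.4896, -0.0097, 0.2313]
eef_rot: [1.0, -0.028, 0.0, 0.0]
ft_force: [-0.6, -0.0, -0.4]
finger_gap: 0.0302
grip_force: 0.0
```

>>> carry_out([
  [[0,0,0],[0,-0.1,0],30],
  [[0,0,0],[0,-0.2,0],30],
  [[0,0,0],[0,-0.3,0],30],
  [[0,0,0],[0,-0.4,0],30],
  [[0,0,0],[0,-0.45,0],30],
  [[0,0,0],[0,-0.45,0.07],30],
  [[0,0,0],[0,-0.45,0.14],30],
  [[0,0,0],[0,-0.45,0.22],30],
  [[0,0,0],[0,-0.45,0.3],30],
  [[0,0,0],[0,-0.45,0.3],30],
])

```text
clock: 6.1
position: [0.4907, 0.034, 0.1996]
eef_rot: [1.0, -0.028, -0.001, -0.0]
ft_force: [0.2, 0.1, -0.4]
finger_gap: 0.0301
grip_force: 0.0
```

Run:
```python
from h import *
a=cap("scene");b=cap("top")
x=cv2.resize(a["image"][120:260,190:330],None,fx=4,fy=4,interpolation=3);y=cv2.resize(b["image"][145:285,220:275],None,fx=4,fy=4,interpolation=3)
cv2.imwrite("pics/s1.png",np.hstack([x,y])[...,::-1]); print(bot.observe()["position"],bot.observe()["ft_force"])
```

```text
[0.49152279 0.03424227 0.20097169] [0.01834836 0.68424607 0.21079448]
```

View pics/s1.png

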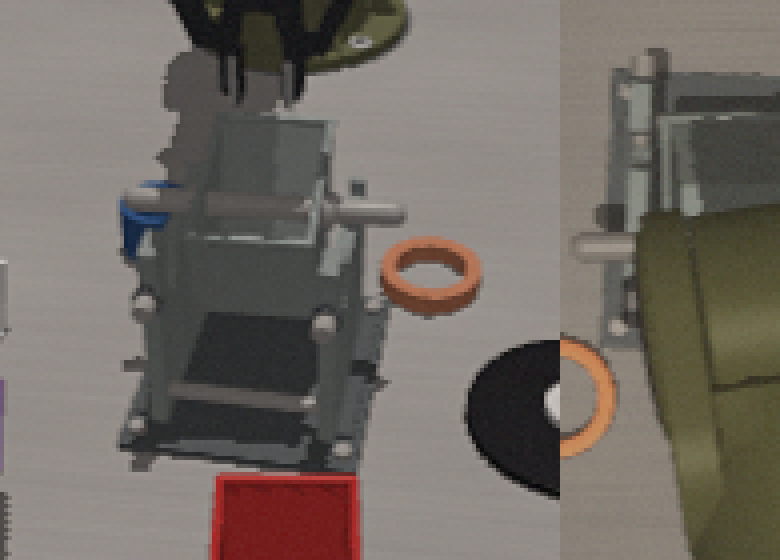

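The left half (scene view) shows the fingers at (233,95) and (292,95), laterally central over the mouth. Both bar ends are clear of the fingers. Descending next.

>>> carry_out([
  [[0,0,0],[0,0,0.08],30],
  [[0,0,0],[0,0,0.18],30],
  [[0,0,0],[0,0,0.28],30],
  [[0,0,0],[0,0,0.38],30],
  [[0,0,0],[0,0,0.48],30],
  [[0,0,0],[0,0,0.58],30],
  [[0,0,0],[0,0,0.68],30],
  [[0,0,0],[0,0,0.78],30],
  [[0,0,0],[0,0,0.85],30],
  [[0,0,0],[0,0,0.85],30],
])

```text
clock: 7.2
position: [0.4909, 0.0345, 0.1152]
eef_rot: [1.0, -0.028, -0.001, -0.0]
ft_force: [-0.0, -0.6, 0.8]
finger_gap: 0.0301
grip_force: 0.0
```

Run:
```python
from h import *
a=cap("scene");b=cap("top")
x=cv2.resize(a["image"][120:260,190:330],None,fx=4,fy=4,interpolation=3)
cv2.imwrite("pics/s2.png",x[...,::-1]); print(bot.observe()["position"],bot.observe()["ft_force"])
```

```text
[0.49194112 0.0344247  0.11627295] [-0.40635253 -0.61240756  0.18376829]
```

View pics/s2.png

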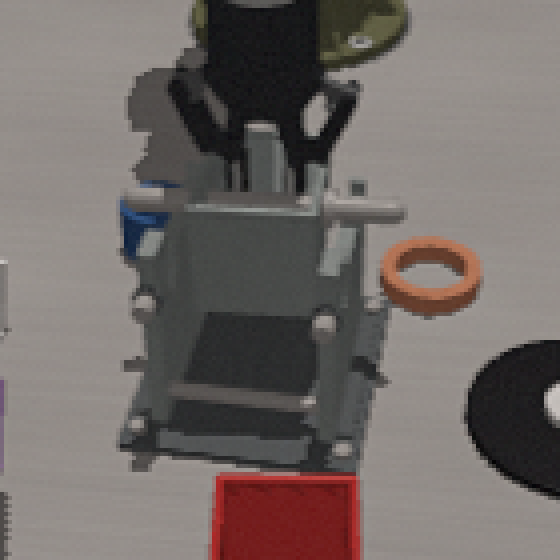

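The fingers are inside the mouth in front of the bar, at (235,180) and (303,180). Now I slide it back.

>>> carry_out([
  [[0,0,0],[0.04,0,0],30],
  [[0,0,0],[0.08,0,0],30],
  [[0,0,0],[0.12,0,0],30],
  [[0,0,0],[0.16,0,0],30],
  [[0,0,0],[0.2,0,0],30],
  [[0,0,0],[0.24,0,0],30],
  [[0,0,0],[0.28,0,0],30],
  [[0,0,0],[0.32,0,0],30],
  [[0,0,0],[0.36,0,0],30],
  [[0,0,0],[0.4,0,0],30],
])

```text
clock: 8.3
position: [0.5311, 0.0321, 0.1167]
eef_rot: [1.0, -0.028, -0.001, 0.0]
ft_force: [-6.3, 0.2, 7.6]
finger_gap: 0.0297
grip_force: 4.3
```

```bash
cat > bar.py <<'E'
from h import *
# bar free-end measurement from the top camera depth, in world and stand frame
O=np.array([.5472,.0351]);ex=np.array([.9985,-.055]);ey=np.array([.055,.9985])
def bar(d):
    P=pts(d);S=np.stack([(P[...,:2]-O)@ex,(P[...,:2]-O)@ey,P[...,2]],-1)
    for n,s in (("L",1),("R",-1)):
        m=(s*S[...,1]>.071)&(s*S[...,1]<.105)&(abs(S[...,0])<.075)&(S[...,2]>.10)&(S[...,2]<.155)
        q=S[m]
        if len(q): print(n,len(q),"x mid %.4f  y end %.4f ztop %.4f"%((np.percentile(q[:,0],3)+np.percentile(q[:,0],97))/2,q[np.argmax(s*q[:,1]),1],np.median(q[abs(q[:,0]-np.median(q[:,0]))<.004,2])))
        else: print(n,"hidden")
E
python3 - <<'E'
from bar import *
b=cap("top");bar(b);o=bot.observe();print(o["position"],o["ft_force"],o["moment"])
E
```

```text
L 78 x mid -0.0111  y end 0.0961 ztop 0.1464
R 28 x mid 0.0228  y end -0.0960 ztop 0.1456
[0.531981   0.03203701 0.11671204] [-2.97799519 -0.71006994  4.31320521] [-0.12330044  0.68689912 -0.0763134 ]
```

Run:
```python
from h import *
a=cap("scene");b=cap("top")
x=cv2.resize(a["image"][130:230,210:310],None,fx=4,fy=4,interpolation=3);y=cv2.resize(b["image"][150:250,220:310],None,fx=4,fy=4,interpolation=3)
cv2.imwrite("pics/s3.png",np.hstack([x,y])[...,::-1]); o=bot.observe();print(o["position"],o["ft_force"])
```

```text
[0.53203174 0.03203921 0.11665289] [-3.3370726  -0.74448506  4.72978821]
```

View pics/s3.png

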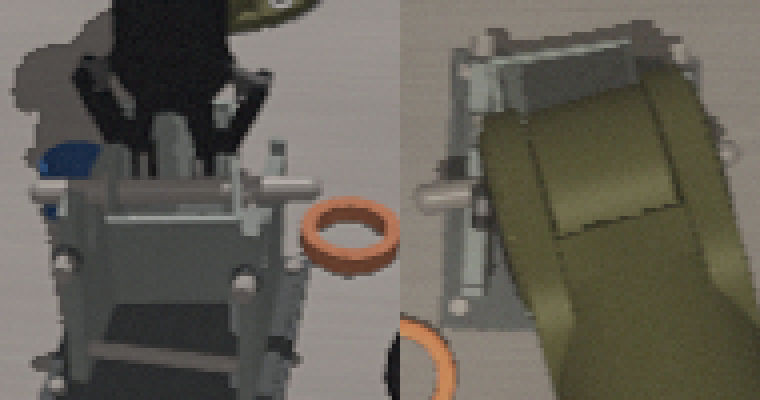

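The view shows the bar yawed, with its right end about 25 mm further back than its left. The hopper's rear rim at (170,218) looks low. I'll quantify the tilt from depth.

Run:
```python
from bar import *
b=cap("top");a=cap("scene")
np.set_printoptions(precision=4,suppress=True,linewidth=160)
Pb=pts(b);Pa=pts(a)
def S(P): return np.stack([(P[...,:2]-O)@ex,(P[...,:2]-O)@ey,P[...,2]],-1)
s=S(Pb)
for u in (245,255,265,273):
    print(u,[tuple((s[v,u]*1000).round().astype(int)) for v in range(157,172,1)])
t=S(Pa)
print("scene rear rim")
for u in (240,250,260,268):
    print(u,[(v,)+tuple((t[v,u]*1000).round().astype(int)) for v in range(166,188,1)])
print("scene bar ends")
for u in (221,224,277,281,286,289):
    print(u,[(v,)+tuple((t[v,u]*1000).round().astype(int)) for v in range(172,182)])
```

```text
245 [(np.int64(111), np.int64(53), np.int64(1)), (np.int64(109), np.int64(53), np.int64(1)), (np.int64(106), np.int64(53), np.int64(0)), (np.int64(103), np.int64(53), np.int64(0)), (np.int64(101), np.int64(53), np.int64(-2)), (np.int64(97), np.int64(52), np.int64(5)), (np.int64(94), np.int64(52), np.int64(9)), (np.int64(72), np.int64(48), np.int64(173)), (np.int64(70), np.int64(48), np.int64(171)), (np.int64(68), np.int64(48), np.int64(169)), (np.int64(67), np.int64(48), np.int64(157)), (np.int64(65), np.int64(48), np.int64(155)), (np.int64(63), np.int64(48), np.int64(149)), (np.int64(61), np.int64(48), np.int64(141)), (np.int64(57), np.int64(48), np.int64(164))]
255 [(np.int64(113), np.int64(26), np.int64(-2)), (np.int64(110), np.int64(25), np.int64(-4)), (np.int64(107), np.int64(25), np.int64(3)), (np.int64(104), np.int64(25), np.int64(-1)), (np.int64(101), np.int64(25), np.int64(1)), (np.int64(79), np.int64(25), np.int64(167)), (np.int64(76), np.int64(25), np.int64(169)), (np.int64(73), np.int64(25), np.int64(172)), (np.int64(72), np.int64(25), np.int64(164)), (np.int64(70), np.in
[... 8466 characters left out ...]
p.int64(-3), np.int64(89), np.int64(137)), (179, np.int64(-3), np.int64(89), np.int64(134)), (180, np.int64(-3), np.int64(89), np.int64(130)), (181, np.int64(-171), np.int64(72), np.int64(0))]
289 [(172, np.int64(-223), np.int64(76), np.int64(0)), (173, np.int64(-218), np.int64(76), np.int64(-1)), (174, np.int64(-213), np.int64(77), np.int64(-1)), (175, np.int64(-9), np.int64(96), np.int64(143)), (176, np.int64(-3), np.int64(97), np.int64(144)), (177, np.int64(-4), np.int64(97), np.int64(141)), (178, np.int64(-3), np.int64(97), np.int64(138)), (179, np.int64(-3), np.int64(97), np.int64(135)), (180, np.int64(-177), np.int64(81), np.int64(0)), (181, np.int64(-152), np.int64(84), np.int64(15))]
```

The bar has yawed about 0.2 rad: stand-frame left end x ≈ -10 mm, right end ≈ +24 mm at the notch. I'll withdraw and push the lagging left end from outside its cheek.

>>> carry_out([
  [[0,0,0],[-0.06,0,0],30],
  [[0,0,0],[-0.12,0,0],30],
  [[0,0,0],[-0.12,0,-0.2],30],
  [[0,0,0],[-0.12,0,-0.4],30],
  [[0,0,0],[-0.12,0,-0.65],30],
  [[0,0,0],[-0.12,0,-0.9],15],
  [[0,0,0],[-0.18,-0.25,-0.95],0],
  [[0,0,0],[-0.27,-0.5,-0.95],0],
  [[0,0,0],[-0.27,-0.75,-0.95],0],
  [[0,0,0],[-0.27,-0.88,-0.95],0],
])

```text
clock: 9.55
position: [0.5088, 0.124, 0.2113]
eef_rot: [1.0, -0.026, 0.001, -0.0]
ft_force: [-0.2, 0.5, -0.9]
finger_gap: -0.0
grip_force: 0.0
```

Run:
```python
from bar import *
b=cap("top");bar(b);a=cap("scene")
def bs(d):
    P=pts(d);S=np.stack([(P[...,:2]-O)@ex,(P[...,:2]-O)@ey,P[...,2]],-1)
    for n,s in (("L",1),("R",-1)):
        m=(s*S[...,1]>.070)&(s*S[...,1]<.105)&(abs(S[...,0])<.075)&(S[...,2]>.10)&(S[...,2]<.155); q=S[m]
        if len(q): print("scene",n,len(q),"xmed-ish %.4f zmax %.4f"%(np.median(q[:,0]),np.percentile(q[:,2],95)))
bs(a);o=bot.observe();print(o["position"],o["ft_force"],o["clock"])
```

```text
L hidden
R 76 x mid 0.0216  y end -0.0964 ztop 0.1459
scene L 76 xmed-ish -0.0019 zmax 0.1456
scene R 52 xmed-ish 0.0291 zmax 0.1460
[0.50879291 0.12395628 0.21115622] [-0.71233642  0.43846991  0.26106713] 9.65
```

>>> carry_out([
  [[0,0,0],[0,0.02,0.2],0],
  [[0,0,0],[0,0.02,0.45],0],
  [[0,0,0],[0,0.02,0.7],0],
  [[0,0,0],[0,0.02,0.87],0],
  [[0,0,0],[0,0.02,0.9],0],
  [[0,0,0],[0.06,0.02,0.9],0],
  [[0,0,0],[0.12,0.02,0.9],0],
  [[0,0,0],[0.17,0.02,0.9],0],
  [[0,0,0],[0.22,0.02,0.9],0],
  [[0,0,0],[0.26,0.02,0.9],0],
])

```text
clock: 10.65
position: [0.5359, 0.1183, 0.1216]
eef_rot: [1.0, -0.028, 0.0, -0.0]
ft_force: [-1.9, 0.9, 0.8]
finger_gap: -0.0004
grip_force: 0.8
```

```bash
cat >> bar.py <<'E'
def bs(d):
    P=pts(d);S=np.stack([(P[...,:2]-O)@ex,(P[...,:2]-O)@ey,P[...,2]],-1)
    for n,s in (("L",1),("R",-1)):
        m=(s*S[...,1]>.070)&(s*S[...,1]<.105)&(abs(S[...,0])<.075)&(S[...,2]>.10)&(S[...,2]<.155); q=S[m]
        if len(q): print("scene",n,len(q),"xmed-ish %.4f zmax %.4f"%(np.median(q[:,0]),np.percentile(q[:,2],95)))
def rep():
    b=cap("top");bar(b);bs(cap("scene"));o=bot.observe();p=o["position"]
    print(p,o["ft_force"],o["moment"],o["clock"],"stand xy",(p[:2]-O)@ex,(p[:2]-O)@ey)
E
python3 -c "from bar import *;rep()"
```

```text
L hidden
R 79 x mid 0.0216  y end -0.0962 ztop 0.1458
scene L 123 xmed-ish 0.0052 zmax 0.1537
scene R 50 xmed-ish 0.0289 zmax 0.1461
[0.53620976 0.11808621 0.12143446] [-0.16683077  0.0583107  -1.50305104] [-0.03503461  0.01634831 -0.04491056] 10.75 stand xy -0.015537992614364414 0.08225727103731073
```

>>> carry_out([
  [[0,0,0],[0.03,0,0],0],
  [[0,0,0],[0.06,0,0],0],
  [[0,0,0],[0.09,0,0],0],
  [[0,0,0],[0.12,0,0],0],
  [[0,0,0],[0.14,0,0],0],
  [[0,0,0],[0.16,0,0],0],
  [[0,0,0],[0.18,0,0],0],
  [[0,0,0],[0.2,0,0],0],
  [[0,0,0],[0.2,0,0],0],
  [[0,0,0],[0.2,0,0],0],
])

```text
clock: 11.75
position: [0.5558, 0.1167, 0.1214]
eef_rot: [1.0, -0.028, 0.0, 0.0]
ft_force: [0.1, 0.2, -0.6]
finger_gap: -0.0002
grip_force: 0.0
```

```bash
python3 -c "from bar import *;rep()"
```

```text
L hidden
R 80 x mid 0.0173  y end -0.0989 ztop 0.1459
scene L 127 xmed-ish 0.0262 zmax 0.1524
scene R 54 xmed-ish 0.0255 zmax 0.1462
[0.55557755 0.11681267 0.12139848] [-0.05629175 -0.08795909  0.04188873] [-0.00765497 -0.00683762  0.06035995] 11.85 stand xy 0.00387079156827721 0.08205086539912337
```

>>> carry_out([
  [[0,0,0],[0.01,0,0],0],
  [[0,0,0],[0.02,0,0],0],
  [[0,0,0],[0.03,0,0],0],
  [[0,0,0],[0.04,0,0],0],
  [[0,0,0],[0.05,0,0],0],
  [[0,0,0],[0.05,0,0],0],
  [[0,0,0],[0.05,0,0],0],
  [[0,0,0],[0.05,0,0],0],
  [[0,0,0],[0.05,0,0],0],
  [[0,0,0],[0.05,0,0],0],
])

```text
clock: 12.85
position: [0.5603, 0.1168, 0.1213]
eef_rot: [1.0, -0.028, -0.0, 0.0]
ft_force: [-0.8, 0.5, -0.2]
finger_gap: -0.0
grip_force: 0.0
```

Run:
```python
from bar import *
rep();a=cap("scene")
x=cv2.resize(a["image"][140:215,205:305],None,fx=6,fy=6,interpolation=3);cv2.imwrite("pics/s4.png",x[...,::-1])
```

```text
L hidden
R 76 x mid 0.0162  y end -0.0961 ztop 0.1462
scene L 156 xmed-ish 0.0295 zmax 0.1526
scene R 50 xmed-ish 0.0236 zmax 0.1469
[0.56034058 0.11671192 0.12129019] [-0.36145096  0.32089341 -0.26038637] [-0.00541215  0.01700764  0.02797586] 12.95 stand xy 0.008632211845751568 0.0822122292451449
```

View pics/s4.png

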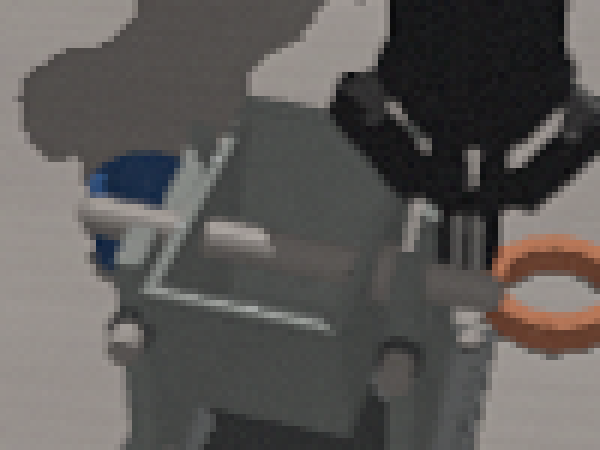

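The left end (495,288) has clearly dropped into its notch. The right end (85,210) is still on its shoulder. Next I measure left bar height, then push the right end.

```bash
cat >> bar.py <<'E'
def prof(d,us,vs):
    P=pts(d);S=np.stack([(P[...,:2]-O)@ex,(P[...,:2]-O)@ey,P[...,2]],-1)
    for u in us: print(u,[(v,)+tuple(int(k) for k in (S[v,u]*1000).round()) for v in vs])
E
python3 -c "
from bar import *
a=cap('scene');prof(a,(273,280,284,287),range(181,193));prof(a,(219,222,226),range(172,181))"
```

```text
273 [(181, -165, 30, -1), (182, 45, 61, 156), (183, 47, 61, 154), (184, 52, 62, 154), (185, 58, 63, 156), (186, 62, 63, 156), (187, 70, 64, 159), (188, 71, 65, 156), (189, 72, 65, 154), (190, 72, 65, 151), (191, 71, 65, 147), (192, 76, 66, 147)]
280 [(181, 16, 75, 139), (182, 14, 75, 134), (183, 18, 76, 134), (184, 27, 77, 138), (185, 30, 77, 137), (186, 34, 78, 136), (187, 37, 78, 135), (188, 39, 79, 134), (189, 40, 79, 131), (190, 40, 79, 127), (191, -47, 68, 54), (192, -49, 68, 49)]
284 [(181, 19, 86, 143), (182, 19, 86, 140), (183, 16, 86, 134), (184, 19, 87, 132), (185, 29, 88, 137), (186, 36, 89, 139), (187, 37, 89, 136), (188, 41, 89, 137), (189, 38, 89, 131), (190, 42, 90, 131), (191, 42, 90, 127), (192, -114, 73, -2)]
287 [(181, 16, 94, 141), (182, 16, 94, 138), (183, 15, 94, 134), (184, 14, 94, 130), (185, -127, 80, 18), (186, 33, 96, 138), (187, 34, 97, 135), (188, 39, 97, 136), (189, 39, 97, 133), (190, 42, 98, 132), (191, 40, 98, 127), (192, -102, 84, 10)]
219 [(172, -182, -160, 2), (173, -179, -160, 0), (174, 18, -93, 144), (175, 23, -92, 144), (176, 26, -91, 143), (177, 25, -92, 138), (178, -151, -152, 0), (179, -143, -150, 1), (180, -141, -149, -2)]
222 [(172, -128, -132, 43), (173, 18, -84, 148), (174, 22, -83, 148), (175, 24, -83, 146), (176, 24, -83, 143), (177, 25, -83, 140), (178, 28, -82, 139), (179, 22, -84, 131), (180, -117, -131, 18)]
226 [(172, -157, -128, 22), (173, -155, -127, 20), (174, 17, -73, 146), (175, 22, -72, 146), (176, 22, -73, 142), (177, 25, -72, 142), (178, 25, -72, 138), (179, 55, -63, 158), (180, 56, -63, 155)]
```

>>> carry_out([
  [[0,0,0],[-0.06,0,0],0],
  [[0,0,0],[-0.12,0,0],0],
  [[0,0,0],[-0.18,0,-0.2],0],
  [[0,0,0],[-0.24,0,-0.45],0],
  [[0,0,0],[-0.24,0,-0.7],0],
  [[0,0,0],[-0.24,0.1,-0.9],0],
  [[0,0,0],[-0.24,0.3,-0.9],0],
  [[0,0,0],[-0.24,0.55,-0.9],0],
  [[0,0,0],[-0.24,0.8,-0.9],0],
  [[0,0,0],[-0.24,1.0,-0.9],0],
])

```text
clock: 14.05
position: [0.5301, 0.0168, 0.2113]
eef_rot: [1.0, -0.028, -0.0, 0.001]
ft_force: [0.7, -0.5, -0.3]
finger_gap: -0.0001
grip_force: 0.0
```

>>> carry_out([
  [[0,0,0],[0,0.25,0],0],
  [[0,0,0],[0,0.5,0],0],
  [[0,0,0],[0,0.66,0],0],
  [[0,0,0],[0,0.66,0.1],0],
  [[0,0,0],[0,0.66,0.3],0],
  [[0,0,0],[0,0.66,0.5],0],
  [[0,0,0],[0,0.66,0.7],0],
  [[0,0,0],[0,0.66,0.85],0],
  [[0,0,0],[0,0.66,0.9],0],
  [[0,0,0],[0,0.66,0.9],0],
])

```text
clock: 15.05
position: [0.5266, -0.0469, 0.1206]
eef_rot: [1.0, -0.027, -0.001, -0.0]
ft_force: [-0.1, -0.3, 0.9]
finger_gap: 0.0001
grip_force: 0.0
```

```bash
python3 -c "from bar import *;rep()"
```

```text
L 83 x mid 0.0301  y end 0.0985 ztop 0.1384
R hidden
scene L 81 xmed-ish 0.0375 zmax 0.1386
scene R 113 xmed-ish -0.0039 zmax 0.1525
[ 0.52771515 -0.04731299  0.12196727] [ 0.96503913 -0.48004604 -0.82976889] [-0.00873542 -0.00598546  0.00828155] 15.15 stand xy -0.014922912233625936 -0.08336103402176397
```

>>> carry_out([
  [[0,0,0],[0.04,0,0],0],
  [[0,0,0],[0.08,0,0],0],
  [[0,0,0],[0.11,0,0],0],
  [[0,0,0],[0.14,0,0],0],
  [[0,0,0],[0.17,0,0],0],
  [[0,0,0],[0.19,0,0],0],
  [[0,0,0],[0.21,0,0],0],
  [[0,0,0],[0.23,0,0],0],
  [[0,0,0],[0.24,0,0],0],
  [[0,0,0],[0.24,0,0],0],
])

```text
clock: 16.15
position: [0.5513, -0.049, 0.1213]
eef_rot: [1.0, -0.028, 0.0, -0.0]
ft_force: [-0.6, -0.3, 0.6]
finger_gap: 0.0
grip_force: 0.0
```

```bash
python3 -c "
from bar import *;rep();prof(cap('scene'),(219,222,226),range(174,193))"
```

```text
L 87 x mid 0.0279  y end 0.0987 ztop 0.1396
R hidden
scene L 81 xmed-ish 0.0355 zmax 0.1401
scene R 116 xmed-ish 0.0202 zmax 0.1534
[ 0.55102903 -0.04899185  0.12125524] [-0.76001459 -0.8298079   0.23828322] [ 0.00279986  0.00759303 -0.00148898] 16.25 stand xy 0.008448340880184521 -0.08375511729612964
219 [(174, 12, -95, 139), (175, 16, -94, 139), (176, 15, -95, 135), (177, 15, -95, 131), (178, 28, -91, 137), (179, 33, -89, 138), (180, 36, -89, 137), (181, 37, -89, 135), (182, 39, -88, 132), (183, 36, -89, 127), (184, -120, -143, -1), (185, -113, -142, 0), (186, -106, -139, 2), (187, -105, -139, -2), (188, -97, -137, 0), (189, -96, -137, -3), (190, -89, -135, -1), (191, -83, -133, -1), (192, -76, -131, 1)]
222 [(174, 18, -84, 145), (175, 20, -84, 143), (176, 19, -85, 139), (177, 19, -85, 135), (178, 29, -82, 139), (179, 31, -81, 138), (180, 34, -81, 137), (181, 38, -80, 136), (182, 40, -79, 134), (183, 40, -80, 131), (184, 35, -82, 123), (185, -113, -131, 1), (186, -111, -131, -1), (187, -105, -129, -1), (188, -97, -127, 1), (189, -95, -127, -1), (190, -90, -125, -1), (191, -81, -123, 2), (192, -78, -122, 0)]
226 [(174, 16, -74, 144), (175, 13, -75, 139), (176, 16, -74, 138), (177, 12, -76, 132), (178, 25, -72, 138), (179, 52, -64, 155), (180, 57, -62, 156), (181, 61, -61, 156), (182, 65, -60, 156), (183, 68, -59, 155), (184, 74, -58, 156), (185, 71, -59, 151), (186, 68, -60, 145), (187, 73, -59, 146), (188, 72, -59, 141), (189, 72, -60, 138), (190, 72, -60, 135), (191, 72, -60, 131), (192, 77, -59, 132)]
```

Both ends are now in the notches and perched (axis about 130 mm). I press the right end first.

>>> carry_out([
  [[0,0,0],[-0.06,0,0],0],
  [[0,0,0],[-0.1,0,0],0],
  [[0,0,0],[-0.1,0,-0.15],0],
  [[0,0,0],[-0.1,0,-0.3],0],
  [[0,0,0],[0,0,-0.32],0],
  [[0,0,0],[0.1,0,-0.32],0],
  [[0,0,0],[0.2,0,-0.32],0],
  [[0,0,0],[0.2,0,-0.28],0],
  [[0,0,0],[0.2,0,-0.24],0],
  [[0,0,0],[0.2,0,-0.22],0],
])

```text
clock: 17.3
position: [0.5702, -0.0499, 0.1419]
eef_rot: [1.0, -0.028, -0.001, -0.0]
ft_force: [0.3, -0.2, -0.5]
finger_gap: -0.0002
grip_force: 0.0
```

>>> carry_out([
  [[0,0,0],[0,0,0.01],0],
  [[0,0,0],[0,0,0.02],0],
  [[0,0,0],[0,0,0.03],0],
  [[0,0,0],[0,0,0.04],0],
  [[0,0,0],[0,0,0.05],0],
  [[0,0,0],[0,0,0.06],0],
  [[0,0,0],[0,0,0.07],0],
  [[0,0,0],[0,0,0.08],0],
  [[0,0,0],[0,0,0.09],0],
  [[0,0,0],[0,0,0.1],0],
])

```text
clock: 18.3
position: [0.5725, -0.0505, 0.1353]
eef_rot: [1.0, -0.028, 0.002, 0.001]
ft_force: [-0.2, -2.2, 7.5]
finger_gap: 0.0002
grip_force: 4.0
```

>>> carry_out([
  [[0,0,0],[0,0,0.005],0],
  [[0,0,0],[0,0,0.01],0],
  [[0,0,0],[0,0,0.015],0],
  [[0,0,0],[0,0,0.02],0],
  [[0,0,0],[0,0,0.025],0],
  [[0,0,0],[0,0,0.03],0],
  [[0,0,0],[0,0,0.035],0],
  [[0,0,0],[0,0,0.04],0],
  [[0,0,0],[0,0,0.04],0],
  [[0,0,0],[0,0,0.04],0],
])

```text
clock: 19.3
position: [0.5725, -0.0507, 0.1305]
eef_rot: [1.0, -0.028, 0.002, 0.0]
ft_force: [2.0, -1.4, 5.2]
finger_gap: 0.0002
grip_force: 2.8
```

```bash
python3 -c "
from bar import *;rep();prof(cap('scene'),(219,222),range(178,193))"
```

```text
L 86 x mid 0.0278  y end 0.0985 ztop 0.1400
R hidden
scene L 77 xmed-ish 0.0353 zmax 0.1411
scene R 93 xmed-ish 0.0376 zmax 0.1529
[ 0.57245249 -0.05068197  0.13036538] [ 2.59341919 -1.37165655  5.76061298] [-0.33553631 -0.37844114 -0.00517781] 19.4 stand xy 0.029932622916177907 -0.08426440522840249
219 [(178, 42, -86, 148), (179, 42, -86, 145), (180, 42, -87, 142), (181, 40, -87, 137), (182, 42, -87, 135), (183, 36, -90, 127), (184, 37, -89, 124), (185, 40, -89, 123), (186, 37, -90, 117), (187, -101, -138, 1), (188, -96, -137, 1), (189, -97, -137, -4), (190, -85, -134, 2), (191, -86, -134, -3), (192, -76, -131, 1)]
222 [(178, 43, -77, 150), (179, 39, -79, 144), (180, 41, -78, 142), (181, 41, -79, 139), (182, 42, -79, 136), (183, 35, -81, 127), (184, 36, -81, 124), (185, 37, -81, 121), (186, 39, -81, 120), (187, -103, -129, 1), (188, -100, -128, -1), (189, -95, -127, -1), (190, -89, -125, 0), (191, -85, -124, -1), (192, -79, -122, 0)]
```

>>> carry_out([
  [[0,0,0],[0,0,0.01],0],
  [[0,0,0],[0,0,0.02],0],
  [[0,0,0],[0,0,0.03],0],
  [[0,0,0],[0,0,0.04],0],
  [[0,0,0],[0,0,0.05],0],
  [[0,0,0],[0,0,0.06],0],
  [[0,0,0],[0,0,0.07],0],
  [[0,0,0],[0,0,0.08],0],
  [[0,0,0],[0,0,0.08],0],
  [[0,0,0],[0,0,0.08],0],
])

```text
clock: 20.45
position: [0.5711, -0.0501, 0.1212]
eef_rot: [1.0, -0.028, -0.0, 0.0]
ft_force: [-0.2, 0.7, 1.0]
finger_gap: 0.0
grip_force: 0.0
```

```bash
python3 -c "
from bar import *;rep();prof(cap('scene'),(219,222),range(178,193))"
```

```text
L 86 x mid 0.0276  y end 0.0982 ztop 0.1429
R hidden
scene L 78 xmed-ish 0.0353 zmax 0.1432
scene R 121 xmed-ish 0.0379 zmax 0.1526
[ 0.57113969 -0.05014066  0.12137991] [ 0.0691386   0.38045216 -0.28918003] [-0.07720317  0.01444148 -0.0032479 ] 20.55 stand xy 0.028592021241010755 -0.0837961197861426
219 [(178, 41, -86, 148), (179, 40, -87, 143), (180, 39, -88, 139), (181, 41, -87, 137), (182, 39, -88, 133), (183, 39, -89, 129), (184, 40, -88, 127), (185, -113, -142, 0), (186, 31, -92, 112), (187, 36, -91, 113), (188, 39, -90, 112), (189, 37, -91, 106), (190, 40, -90, 105), (191, 42, -90, 103), (192, -78, -132, 0)]
222 [(178, 38, -79, 147), (179, 40, -79, 144), (180, 40, -79, 141), (181, 41, -79, 138), (182, 38, -80, 133), (183, 39, -80, 131), (184, 38, -81, 126), (185, -114, -131, 1), (186, 32, -83, 114), (187, 39, -81, 116), (188, 39, -81, 113), (189, 41, -81, 111), (190, 41, -81, 107), (191, 38, -83, 101), (192, -81, -123, -2)]
```

The right end snapped home and the force fell to zero. Now the left end.

>>> carry_out([
  [[0,0,0],[0,0,-0.2],0],
  [[0,0,0],[0,0,-0.45],0],
  [[0,0,0],[0,0,-0.7],0],
  [[0,0,0],[0,0,-0.85],0],
  [[0,0,0],[0,-0.15,-0.85],0],
  [[0,0,0],[0,-0.35,-0.85],0],
  [[0,0,0],[0,-0.55,-0.85],0],
  [[0,0,0],[0,-0.75,-0.85],0],
  [[0,0,0],[0,-0.9,-0.85],0],
  [[0,0,0],[0,-1.0,-0.85],0],
])

```text
clock: 21.6
position: [0.576, 0.0521, 0.2054]
eef_rot: [1.0, -0.027, -0.001, -0.0]
ft_force: [-0.3, 0.0, -0.1]
finger_gap: -0.0004
grip_force: 0.0
```

>>> carry_out([
  [[0,0,0],[0,-0.2,0],0],
  [[0,0,0],[0,-0.4,0],0],
  [[0,0,0],[0,-0.6,0],0],
  [[0,0,0],[0,-0.69,0],0],
  [[0,0,0],[0,-0.69,0.1],0],
  [[0,0,0],[0,-0.69,0.25],0],
  [[0,0,0],[0,-0.69,0.4],0],
  [[0,0,0],[0,-0.69,0.52],0],
  [[0,0,0],[0,-0.69,0.58],0],
  [[0,0,0],[0,-0.69,0.61],0],
])

```text
clock: 22.6
position: [0.58, 0.1179, 0.1442]
eef_rot: [1.0, -0.028, -0.001, 0.0]
ft_force: [-2.3, -0.7, 3.6]
finger_gap: 0.0001
grip_force: 2.0
```

>>> carry_out([
  [[0,0,0],[0,0,0.01],0],
  [[0,0,0],[0,0,0.02],0],
  [[0,0,0],[0,0,0.03],0],
  [[0,0,0],[0,0,0.04],0],
  [[0,0,0],[0,0,0.05],0],
  [[0,0,0],[0,0,0.06],0],
  [[0,0,0],[0,0,0.07],0],
  [[0,0,0],[0,0,0.08],0],
  [[0,0,0],[0,0,0.09],0],
  [[0,0,0],[0,0,0.1],0],
])

```text
clock: 23.6
position: [0.5817, 0.1198, 0.1371]
eef_rot: [1.0, -0.028, 0.002, -0.001]
ft_force: [-1.5, -0.2, 5.6]
finger_gap: 0.0001
grip_force: 2.7
```

```bash
python3 -c "from bar import *;rep()"
```

```text
L hidden
R 79 x mid 0.0309  y end -0.0968 ztop 0.1164
scene L 114 xmed-ish 0.0366 zmax 0.1534
scene R 42 xmed-ish 0.0400 zmax 0.1170
[0.58162289 0.11980157 0.13670745] [0.5292796  1.50536846 3.50800123] [ 0.33867556 -0.12556831  0.04345979] 23.7 stand xy 0.02971267224049676 0.08646777500486175
```

>>> carry_out([
  [[0,0,0],[0,0,0.01],0],
  [[0,0,0],[0,0,0.02],0],
  [[0,0,0],[0,0,0.03],0],
  [[0,0,0],[0,0,0.04],0],
  [[0,0,0],[0,0,0.05],0],
  [[0,0,0],[0,0,0.06],0],
  [[0,0,0],[0,0,0.07],0],
  [[0,0,0],[0,0,0.08],0],
  [[0,0,0],[0,0,0.09],0],
  [[0,0,0],[0,0,0.1],0],
])

```text
clock: 24.7
position: [0.5804, 0.1185, 0.1251]
eef_rot: [1.0, -0.028, -0.0, 0.0]
ft_force: [0.0, 0.0, -0.0]
finger_gap: 0.0001
grip_force: 0.0
```

```bash
python3 -c "from bar import *;rep();prof(cap('scene'),(280,284,287),range(184,200))"
```

```text
L hidden
R 77 x mid 0.0306  y end -0.0966 ztop 0.1184
scene L 163 xmed-ish 0.0377 zmax 0.1530
scene R 39 xmed-ish 0.0378 zmax 0.1187
[0.58036586 0.11855028 0.12508228] [-0.6214173   0.55468584  0.18033988] [ 0.00760797 -0.02565898  0.05231935] 24.8 stand xy 0.028526345798607494 0.08514922469588307
280 [(184, 34, 78, 143), (185, 35, 78, 140), (186, 34, 78, 136), (187, 38, 78, 136), (188, -45, 68, 67), (189, -48, 68, 61), (190, -47, 68, 58), (191, 32, 78, 118), (192, 36, 79, 118), (193, 36, 79, 114), (194, 40, 79, 114), (195, 42, 80, 112), (196, 41, 79, 108), (197, -54, 68, 25), (198, -54, 68, 22), (199, -56, 68, 16)]
284 [(184, 38, 89, 147), (185, 40, 89, 145), (186, 38, 89, 141), (187, 40, 89, 139), (188, 38, 89, 134), (189, 38, 89, 131), (190, 41, 90, 130), (191, 32, 89, 119), (192, 35, 89, 119), (193, 36, 89, 115), (194, 40, 90, 116), (195, 42, 90, 114), (196, 41, 90, 109), (197, 39, 90, 104), (198, -72, 78, 9), (199, -69, 79, 7)]
287 [(184, 35, 96, 146), (185, 35, 96, 142), (186, 35, 97, 140), (187, 33, 96, 135), (188, 32, 96, 131), (189, -112, 82, 13), (190, -105, 83, 15), (191, 28, 96, 117), (192, 34, 97, 119), (193, 35, 97, 116), (194, 38, 98, 115), (195, 39, 98, 113), (196, 40, 98, 109), (197, 41, 98, 107), (198, -78, 87, 5), (199, -74, 87, 4)]
```

Both ends are home, top at 118–119 mm on each side. Now the 20 N bedding push on the middle of the bar.

>>> carry_out([
  [[0,0,0],[0,0,-0.2],0],
  [[0,0,0],[0,0,-0.4],0],
  [[0,0,0],[0,0,-0.6],0],
  [[0,0,0],[0,0,-0.65],0],
  [[0,0,0],[0.01,0.2,-0.65],0],
  [[0,0,0],[0.01,0.4,-0.65],0],
  [[0,0,0],[0.01,0.6,-0.65],0],
  [[0,0,0],[0.01,0.8,-0.65],0],
  [[0,0,0],[0.01,0.85,-0.65],0],
  [[0,0,0],[0.01,0.85,-0.65],0],
])

```text
clock: 25.85
position: [0.5766, 0.0329, 0.1897]
eef_rot: [1.0, -0.029, -0.0, 0.0]
ft_force: [0.8, -0.1, -0.7]
finger_gap: -0.0003
grip_force: 0.0
```

>>> carry_out([
  [[0,0,0],[0,0,0.1],0],
  [[0,0,0],[0,0,0.2],0],
  [[0,0,0],[0,0,0.3],0],
  [[0,0,0],[0,0,0.4],0],
  [[0,0,0],[0,0,0.5],0],
  [[0,0,0],[0,0,0.58],0],
  [[0,0,0],[0,0,0.62],0],
  [[0,0,0],[0,0,0.65],0],
  [[0,0,0],[0,0,0.66],0],
  [[0,0,0],[0,0,0.67],0],
])

```text
clock: 26.85
position: [0.577, 0.0337, 0.1236]
eef_rot: [1.0, -0.028, 0.0, 0.0]
ft_force: [0.2, -0.1, 0.1]
finger_gap: 0.0002
grip_force: 0.0
```

```bash
python3 -c "from bar import *;rep()"
```

```text
L 80 x mid 0.0302  y end 0.1000 ztop 0.1189
R hidden
scene L 81 xmed-ish 0.0378 zmax 0.1194
scene R 38 xmed-ish 0.0385 zmax 0.1180
[0.57693295 0.03366625 0.12351255] [-0.72850621 -0.33770812  0.21993377] [ 0.00564808  0.04454927 -0.0009095 ] 26.95 stand xy 0.029767207278928662 0.0002037108296270799
```

>>> carry_out([
  [[0,0,0],[0,0,0.01],0],
  [[0,0,0],[0,0,0.02],0],
  [[0,0,0],[0,0,0.03],0],
  [[0,0,0],[0,0,0.04],0],
  [[0,0,0],[0,0,0.045],0],
  [[0,0,0],[0,0,0.05],0],
  [[0,0,0],[0,0,0.055],0],
  [[0,0,0],[0,0,0.06],0],
  [[0,0,0],[0,0,0.06],0],
  [[0,0,0],[0,0,0.06],0],
])

```text
clock: 27.95
position: [0.5769, 0.0337, 0.1188]
eef_rot: [1.0, -0.028, 0.0, 0.0]
ft_force: [-4.2, -1.1, 8.7]
finger_gap: 0.0001
grip_force: 4.6
```

>>> carry_out([
  [[0,0,0],[0,0,0.004],0],
  [[0,0,0],[0,0,0.008],0],
  [[0,0,0],[0,0,0.012],0],
  [[0,0,0],[0,0,0.016],0],
  [[0,0,0],[0,0,0.02],0],
  [[0,0,0],[0,0,0.02],0],
  [[0,0,0],[0,0,0.02],0],
  [[0,0,0],[0,0,0.02],0],
  [[0,0,0],[0,0,0.02],0],
  [[0,0,0],[0,0,0.02],0],
])

```text
clock: 28.95
position: [0.5771, 0.0337, 0.1185]
eef_rot: [1.0, -0.028, 0.0, 0.001]
ft_force: [-7.9, -1.4, 19.6]
finger_gap: -0.0003
grip_force: 9.7
```

Force is 19.6 N. I hold it briefly, then withdraw straight up.

>>> carry_out([
  [[0,0,0],[0,0,0.001],0],
  [[0,0,0],[0,0,0.001],0],
  [[0,0,0],[0,0,0.001],0],
  [[0,0,0],[0,0,0.001],0],
  [[0,0,0],[0,0,0.001],0],
  [[0,0,0],[0,0,0.001],0],
  [[0,0,0],[0,0,0.001],0],
  [[0,0,0],[0,0,0.001],0],
  [[0,0,0],[0,0,0.001],0],
  [[0,0,0],[0,0,0.001],0],
])

```text
clock: 29.95
position: [0.5771, 0.0337, 0.1185]
eef_rot: [1.0, -0.028, 0.0, 0.001]
ft_force: [-7.4, -2.0, 21.2]
finger_gap: 0.0002
grip_force: 9.9
```

>>> carry_out([
  [[0,0,0],[0,0,-0.03],0],
  [[0,0,0],[0,0,-0.06],0],
  [[0,0,0],[0,0,-0.12],0],
  [[0,0,0],[0,0,-0.25],0],
  [[0,0,0],[0,0,-0.4],0],
  [[0,0,0],[0,0,-0.6],0],
  [[0,0,0],[0,0,-0.8],0],
  [[0,0,0],[0,0,-1.0],0],
  [[0,0,0],[0,0,-1.0],0],
  [[0,0,0],[0,0,-1.0],0],
])

```text
clock: 30.95
position: [0.5771, 0.0338, 0.216]
eef_rot: [1.0, -0.028, 0.001, 0.0]
ft_force: [0.3, 0.5, -0.7]
finger_gap: -0.0001
grip_force: 0.0
```

>>> carry_out([
  [[0,0,0],[-0.1,0.1,0],0],
  [[0,0,0],[-0.2,0.2,0],0],
  [[0,0,0],[-0.3,0.3,0],0],
  [[0,0,0],[-0.4,0.4,0],0],
  [[0,0,0],[-0.5,0.5,0],0],
  [[0,0,0],[-0.6,0.6,0],0],
  [[0,0,0],[-0.7,0.7,0],0],
  [[0,0,0],[-0.7,0.8,0],0],
  [[0,0,0],[-0.7,0.9,0],0],
  [[0,0,0],[-0.7,1.0,0],0],
])

```text
clock: 31.95
position: [0.5013, -0.0634, 0.215]
eef_rot: [1.0, -0.028, -0.0, 0.0]
ft_force: [-0.2, -0.5, -0.8]
finger_gap: -0.0001
grip_force: 0.0
```

>>> carry_out([
  [[0,0,0],[0,0.1,0],0],
  [[0,0,0],[0,0.2,0],0],
  [[0,0,0],[0,0.3,0],0],
  [[0,0,0],[0,0.4,0],0],
  [[0,0,0],[0,0.5,0],0],
  [[0,0,0],[0,0.6,0],0],
  [[0,0,0],[0,0.7,0],0],
  [[0,0,0],[0,0.8,0],0],
  [[0,0,0],[0,0.9,0],0],
  [[0,0,0],[0,1.0,0],0],
])

```text
clock: 32.95
position: [0.4957, -0.1629, 0.2152]
eef_rot: [1.0, -0.028, 0.0, 0.0]
ft_force: [0.3, 0.1, -0.3]
finger_gap: 0.0001
grip_force: 0.0
```

Run:
```python
from bar import *
rep();a=cap("scene");b=cap("top")
x=cv2.resize(a["image"][130:240,200:320],None,fx=4,fy=4,interpolation=3);y=cv2.resize(b["image"][150:260,225:305],None,fx=4,fy=4,interpolation=3)
cv2.imwrite("pics/s5.png",np.hstack([x,y])[...,::-1])
P=pts(b);S=np.stack([(P[...,:2]-O)@ex,(P[...,:2]-O)@ey,P[...,2]],-1)
for lo,hi in((-.06,-.03),(.09,.12)):
    m=(abs(S[...,1])<.03)&(S[...,0]>lo)&(S[...,0]<hi)&(S[...,2]>.12)&(S[...,2]<.16);q=S[m];print(lo,len(q),np.percentile(q[:,2],95) if len(q) else 0)
```

```text
L 80 x mid 0.0302  y end 0.1000 ztop 0.1185
R 79 x mid 0.0305  y end -0.0966 ztop 0.1182
scene L 81 xmed-ish 0.0388 zmax 0.1197
scene R 39 xmed-ish 0.0382 zmax 0.1185
[ 0.49541191 -0.16414658  0.21503976] [ 0.35388676 -0.47966648 -0.58843527] [ 0.00166737 -0.01309047 -0.04646832] 33.05 stand xy -0.04075185008145835 -0.2017960547519634
-0.06 117 0.14954076360509702
0.09 96 0.132762352717266
```

View pics/s5.png

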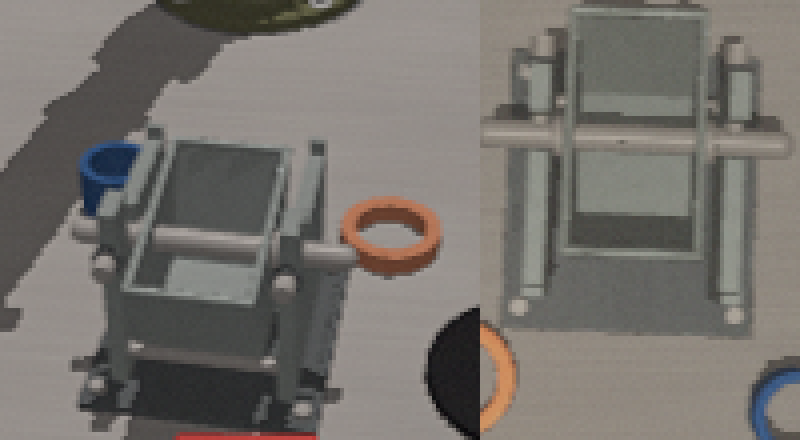

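The bar is home and level, ends at (75,228)/(355,257) in the scene view, and the scrap is undisturbed. The hopper is held about 0.1 rad rear-down by friction (front rim 150 mm, rear 133 mm, upright 138.5 mm). I'll nudge the front bead down to upright.

>>> carry_out([
  [[0,0,0],[0,-0.1,0],0],
  [[0,0,0],[0,-0.2,0],0],
  [[0,0,0],[0,-0.3,0],0],
  [[0,0,0],[0,-0.4,0],0],
  [[0,0,0],[0,-0.5,0],0],
  [[0,0,0],[0,-0.6,0],0],
  [[0,0,0],[0,-0.7,0],0],
  [[0,0,0],[0,-0.8,0],0],
  [[0,0,0],[0,-0.9,0],0],
  [[0,0,0],[0,-1.0,0],0],
])

```text
clock: 34.15
position: [0.5013, -0.0615, 0.2152]
eef_rot: [1.0, -0.028, -0.0, 0.0]
ft_force: [-0.1, -0.2, 0.7]
finger_gap: 0.0001
grip_force: 0.0
```

>>> carry_out([
  [[0,0,0],[0,-0.1,0],0],
  [[0,0,0],[0,-0.25,0],0],
  [[0,0,0],[-0.02,-0.45,0],0],
  [[0,0,0],[-0.03,-0.65,0],0],
  [[0,0,0],[-0.04,-0.85,0],0],
  [[0,0,0],[-0.04,-1.0,0],0],
  [[0,0,0],[-0.04,-1.0,0.2],0],
  [[0,0,0],[-0.04,-1.0,0.4],0],
  [[0,0,0],[-0.04,-1.0,0.55],0],
  [[0,0,0],[-0.04,-1.0,0.6],0],
])

```text
clock: 35.15
position: [0.5018, 0.0381, 0.1535]
eef_rot: [1.0, -0.028, -0.001, -0.0]
ft_force: [0.4, -0.6, -0.2]
finger_gap: -0.0004
grip_force: 0.0
```

>>> carry_out([
  [[0,0,0],[0,0,0.025],0],
  [[0,0,0],[0,0,0.05],0],
  [[0,0,0],[0,0,0.075],0],
  [[0,0,0],[0,0,0.1],0],
  [[0,0,0],[0,0,0.125],0],
  [[0,0,0],[0,0,0.15],0],
  [[0,0,0],[0,0,0.17],0],
  [[0,0,0],[0,0,0.18],0],
  [[0,0,0],[0,0,0.18],0],
  [[0,0,0],[0,0,0.18],0],
])

```text
clock: 36.15
position: [0.503, 0.0378, 0.1372]
eef_rot: [1.0, -0.028, 0.0, 0.0]
ft_force: [-0.1, -0.1, 0.8]
finger_gap: -0.0
grip_force: 0.0
```

>>> carry_out([
  [[0,0,0],[0,0,-0.02],0],
  [[0,0,0],[0,0,-0.05],0],
  [[0,0,0],[0,0,-0.15],0],
  [[0,0,0],[0,0,-0.35],0],
  [[0,0,0],[0,0,-0.55],0],
  [[0,0,0],[0,0,-0.78],0],
  [[0,0,0],[0,0.25,-0.78],0],
  [[0,0,0],[0,0.5,-0.78],0],
  [[0,0,0],[0,0.75,-0.78],0],
  [[0,0,0],[0,1.0,-0.78],0],
])

```text
clock: 37.15
position: [0.4975, -0.063, 0.2163]
eef_rot: [1.0, -0.028, 0.001, 0.0]
ft_force: [-1.1, -0.6, -0.2]
finger_gap: 0.0
grip_force: 0.0
```

>>> carry_out([
  [[0,0,0],[0,0.1,0],0],
  [[0,0,0],[0,0.2,0],0],
  [[0,0,0],[0,0.3,0],0],
  [[0,0,0],[0,0.4,0],0],
  [[0,0,0],[0,0.5,0],0],
  [[0,0,0],[0,0.6,0],0],
  [[0,0,0],[0,0.7,0],0],
  [[0,0,0],[0,0.8,0],0],
  [[0,0,0],[0,0.9,0],0],
  [[0,0,0],[0,1.0,0],0],
])

```text
clock: 38.15
position: [0.4917, -0.1628, 0.2152]
eef_rot: [1.0, -0.028, -0.0, 0.0]
ft_force: [-0.8, 0.1, 0.8]
finger_gap: 0.0
grip_force: 0.0
```

```bash
cat >> bar.py <<'E'
def rims():
    P=pts(cap("top"));S=np.stack([(P[...,:2]-O)@ex,(P[...,:2]-O)@ey,P[...,2]],-1)
    for lo,hi in((-.06,-.035),(.095,.12)):
        m=(abs(S[...,1])<.03)&(S[...,0]>lo)&(S[...,0]<hi)&(S[...,2]>.12)&(S[...,2]<.165);q=S[m]
        h=np.percentile(q[:,2],80);t=q[q[:,2]>h-.003];print("rim",len(q),h,np.median(t,0))
E
python3 -c "
from bar import *
rep();rims()"
```

```text
L 80 x mid 0.0302  y end 0.1000 ztop 0.1184
R 78 x mid 0.0306  y end -0.0965 ztop 0.1187
scene L 81 xmed-ish 0.0378 zmax 0.1191
scene R 39 xmed-ish 0.0386 zmax 0.1191
[ 0.49140422 -0.16389901  0.21505496] [0.33875129 0.52565035 0.42887348] [-0.05478776  0.01264635  0.01224597] 38.25 stand xy -0.04476714362741535 -0.20176927749425067
rim 117 0.13816242819389726 [-0.04388741  0.00423328  0.13744861]
rim 136 0.13982284734608919 [0.10439967 0.00386205 0.13973456]
```

The hopper is upright (rims at 138 and 140 mm), the bar is level and home, and the arm is clear.

```bash
python3 -c "
from workcell import bot
print(bot.finish_job())"
```

```text
the job is handed in; nothing more can be done
None
```

Job handed in: both bar ends are home in the saddles and level, bedded with about 20 N held for over a second, and the hopper hangs upright and still with the scrap in view undisturbed; the last contact was a nudge of about 1 N on the front rim to straighten it.

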